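# Set the tablet stand and hold its sprung jaw open at the mark

### The job

Get the tablet stand ready for me: with its sprung top jaw still shut, first turn the stand so that it faces square to the front of its foot, and lean its back plate 30 degrees back from upright. Then pull the jaw out by its pull tab until the line on the stem meets the top edge of the plate (40 mm out) and finish while holding it there, still gripping the tab, so that I can slip the tablet in. Leave the other things on the worktop where they are.

Things in the scene. Friction and masses are not known exactly. Their poses are not given: they have to be found in the camera images.
- tablet_stand: Foot of the metal tablet stand: aluminium slab 160 (x) x 170 (y) mm, top 16 mm above the worktop, fixed to it. Origin: centre of the underside, on the swivel axis. Its -x side is the front, with a short black rib at mid-edge. A steel turntable on it (112 mm across) carries round cheeks with the tilt hinge and the back plate, 150 mm wide, that has a ledge below and the sprung jaw on top.
- tilt_hinge (a point): Middle of the stand's tilt hinge, on the swivel axis, 62 mm above the worktop right over the foot's origin; does not move. At swivel 0 the plate's face looks to the foot's front.
- stand_swivel (a joint): Swivel of turntable, plate and jaw about the foot's vertical axis, rad; 0 = square to the foot, the black rib on the turntable in line with the rib on the foot; grows counter-clockwise seen from above. Stays where it is left (friction about 0.35 N m). Range -1.3 to 1.3.
- stand_tilt (a joint): Lean of the back plate, rad; 0 = upright, grows as the top goes back, away from the front, about the horizontal hinge (along the swivelled y axis). At 30 degrees (0.524) the black pointer arms on the plate lie along the black lines on the round cheeks. Stays where it is left (friction about 0.6 N m). Range -0.1 to 1.1.
- stand_jaw (a joint): How far the jaw is pulled out along the plate, straight away from the tilt hinge, m; 0 = shut (on the plate's top edge, 135 mm from the hinge), 0.040 = the black line across its stem is level with the plate's top edge, 0.060 = end stop. A spring draws it back with 3.2 N at 0, 6.4 N at 0.040; it shuts when let go.
- pull_tab: Upright aluminium tab amid the jaw's crossbar (40 mm deep, 110 wide): 14 mm thick (x), 30 mm wide (y, along the hinge), 55 mm tall (z, pull direction); moves with the jaw. Origin: centre of its foot on the crossbar; jaw shut, 146 mm from the hinge along the plate and 4 mm behind (+x) the plane through the hinge. Fingers fit beside its two sides (30 mm apart).
- mug_a: Bystander: white mug with dark dots, 82 x 114 x 91 mm; origin under its centre.
- lemon: Bystander: lemon, 83 x 58 x 58 mm; origin under its centre.
- salt_shaker: Bystander: salt shaker, 44 mm across, 90 mm tall; origin under its centre.
- garlic: Bystander: garlic bulb, 53 mm; origin under its centre.
- teaspoon: Bystander: teaspoon 130 x 27 x 11 mm lying flat in front of the stand; origin under its centre.
- pepper_mill: Bystander: wooden pepper mill, 58 mm across, 150 mm tall; origin under its centre.

How it is judged:
On the way, in this order (a step that is already met when the one before it is completed fails the run):
1. the stand faces square to its foot and leans back 30 degrees, the jaw still shut (value of joint stand_swivel between -0.1 and 0.1 rad and value of joint stand_tilt between 0.4236 and 0.6236 rad and value of joint stand_jaw below 0.012 m), for 0.2 s.
2. the jaw is pulled out to the mark by its tab (value of joint stand_jaw between 0.034 and 0.046 m and contact force between the fingers and pull_tab above 1.5 N), for 0.3 s.
At the end, for the whole second after the job is handed in: The fingers still hold the pull tab and the jaw is kept still 40 mm out (within 6 mm), the stand square to its foot and leaning 30 degrees back (each within 0.1 rad, about 6 degrees), the bystanders within 30 mm of where they stood (all of step 2 and value of joint stand_swivel between -0.1 and 0.1 rad and value of joint stand_tilt between 0.4236 and 0.6236 rad and velocity of joint stand_jaw between -0.02 and 0.02 m/s and distance of each of mug_a, lemon, salt_shaker, garlic, teaspoon, pepper_mill from where it was at the start of the episode below 0.03 m); the arm keeps its last pose, push and grip.
It fails at once if a bystander is moved by more than 30 mm (distance of any of mug_a, lemon, salt_shaker, garlic, teaspoon, pepper_mill from where it was at the start of the episode above 0.03 m).
It also fails if it takes over 38 s, if anything falls off the work surface, if the arm or the gripper's body presses on something with over 40 N, if the wrist force passes 120 N, or if a joint passes its speed limit or range.

### The arm

A 7-joint arm with a two-finger parallel gripper is mounted at the origin on a cart in front of the work surface, level with it; the furniture and walls round the work are solid. World frame = base frame: x ahead of the robot, y to its left, z up, the work surface at z = 0. Lengths are in m, angles in rad, forces in N, time in s.
With the tool pointing down it reaches from about 0.4 to 0.925 m from the base axis. Payload 5.6 kg.
Tool frame: the origin (TCP) lies between the finger pads; the fingertips stand 22 mm ahead of it and the grasp point (between the pads) lies 3 mm ahead of it (nose_length is the distance from the TCP to the fingertips, in m); z points along the fingers, y is the line along which they close (so a half turn about z gives the same grasp; the last joint's range is limited). The gripper opens to 85 mm and grips with 20 to 120 N. Pads are 22 mm wide; open, the fingers measure 114 mm over their backs; the gripper's body (76 mm by 85 mm) begins 54 mm behind the grasp point. The pads swing forward as they close: fully open they stand 13 mm farther back than shut.
Start: joints at [-1.26, 0.468, -0.012, 1.603, 0.006, 1.071, -0.056], TCP at [0.225, 0.61, 0.253] pointing down, gripper open.
Joint ranges: [-2.53, 2.53], [-0.31, 2.02], [-1.57, 1.55], [0.28, 2.44], [-1.29, 4.43], [0.15, 1.84], [-2.92, 2.92]. Speed limits (rad/s): [2.57, 2.57, 3.14, 3.14, 3.14, 3.14, 3.14].

### API

Orientations are given as [roll, pitch, yaw] about the fixed x, y, z axes, in that order (R = Rz(yaw) Ry(pitch) Rx(roll)).
In Python, from station import observe, grab_frame, calibration, job_done, trace, nose_length gives the robot as it stands.
- The arm moves only by the tool drive_tool, never from a script. Its argument "increments" is a list of rows, each an object with "gripper": the finger opening in m, from 0 to 0.0854; "travel": the shift along the tool's x, y, z in m, a list of three; "twist": the turn about the tool's z in degrees. A call has 1 to 10 rows; each row shifts and turns the commanded pose from where the row before left it, along the tool's axes as they then stand; what a row does not reach is not made up. A row lasts 1/10 s, in which the tool goes at most 50 mm and 8.59 degrees, less where a joint would pass 70% of its speed; a pose out of reach is approached as far as the arm can. A call with a gripper value outside its range is refused whole. The fingers move at their own pace and stop on an object; the grip force is fixed at half the most. Time passes only in rows, so rows that do not move let the fingers close. It gives the time, the measured TCP pose, the force, the opening and the grip force at its end, in the units of the state.
- observe(): the state, without advancing time (a new reading comes with each control period).
- grab_frame(name): name is "side" or "top"; returns (picture, depth): 420x560x3 uint8, red, green, blue; 420x560 float32, m along the optical axis (not along the pixel's ray), 0 where there is no reading.
- calibration(name): a dict with "intrinsics" (3x3 intrinsics, pixels), "pose" (4x4, takes a point from camera to world coordinates). Camera axes: x right, y down, z forward; pixel columns grow to the right and rows downward; lengths in m; the calibration is good to about 2 mm. A picture is of the moment at which its call begins. calibration takes no time and is no camera call.
- job_done(): hands the job in; it is judged then, once.
Trained networks look in the newest picture that a camera, given by its name, has taken for a name from the list of things; names that differ only in an ending like _2 or _b are one class to them, and where a whole thing is asked for, a point or a joint stands for the part that bears it (a point fixed in the world has none). Each returns a list of dicts, best first, with "conf" (0 to 1); they miss things now and then, are a little off and sometimes report something else, mostly with a low value. They report only what shows in the picture. A call takes as long as a camera call.
- trace(camera, name): "region" (420x560 bool, what is visible of it) and "extent" ([left, top, right, bottom] in pixels, round what is visible of it).
The state is a dict: "clock": time; "qpos": joint angles; "joint_vel": joint speeds; "joint_efforts": joint torques, N m; "tool_pos": TCP position; "tool_rot": TCP orientation; "wrist_force": force on the tool from outside, world axes, zero at the start; "wrist_torque": the same for the moment, N m; "width": finger opening in m; "grasp_force": force on a finger pad.
Only numpy, scipy, OpenCV 4.12 (cv2) and the standard library are available. Lean on these libraries where they do the work, as an engineer would, in place of code of your own. Each camera call takes 0.05 s, during which the arm holds its last target. There are 200 camera calls.

## Working session

There is one attempt and no reset: what is moved stays moved. The work goes in short steps, Python scripts to look and compute and a tool call to move; the robot and the scene stay as the last step left them, time stands still between calls to the robot, and variables do not carry over. Pictures are saved under pics/ and viewed, at most 10 in all, crops included, and the job is handed in when it is done.

Besides the shell and the picture viewer there is one more tool, called after "Emit:" as name(argument=value, ...) on one line, values as JSON. drive_tool: Moves the arm, as the interface text tells. Its arguments: {"type":"object","properties":{"increments":{"type":"array"}},"required":["increments"]}

```bash
mkdir -p pics; cat > h.py <<'E'
import numpy as np, cv2
from station import *
def cam(n):
    c=calibration(n); return np.array(c["intrinsics"]),np.array(c["pose"])
def cloud(n,d):
    K,T=cam(n); v,u=np.mgrid[:420,:560]
    P=np.stack([(u-K[0,2])/K[0,0]*d,(v-K[1,2])/K[1,1]*d,d],-1)
    return P@T[:3,:3].T+T[:3,3]
E
python3 - <<'E'
from h import *
o=observe(); print({k:np.round(v,3) for k,v in o.items()})
ims=[]
for n in("top","side"):
    im,d=grab_frame(n); np.savez(f"/tmp/{n}0.npz",im=im,d=d); cv2.imwrite(f"pics/{n}0.png",im[...,::-1])
    W=cloud(n,d); print(n,np.round(cam(n)[1],3).tolist(),cam(n)[0].tolist())
    for t in("tablet_stand","stand_swivel","stand_tilt","stand_jaw","pull_tab","mug_a","lemon","salt_shaker","garlic","teaspoon","pepper_mill"):
        for r in trace(n,t)[:1]:
            m=r["region"]&(d>0); p=W[m]
            print(t,round(r["conf"],2),r["extent"],np.round(np.median(p,0),3),np.round(np.percentile(p,3,axis=0),3),np.round(np.percentile(p,97,axis=0),3))
E
```

```text
{'clock': np.float64(0.0), 'qpos': array([-1.26 ,  0.468, -0.012,  1.604,  0.006,  1.071, -0.056]), 'joint_vel': array([ 0.001,  0.002,  0.001,  0.   , -0.   , -0.001,  0.   ]), 'joint_efforts': array([-0.0000e+00, -5.3238e+01,  2.2000e-02, -2.5131e+01,  1.1000e-02,
        8.0000e-03,  0.0000e+00]), 'tool_pos': array([0.225, 0.609, 0.252]), 'tool_rot': array([-3.14 ,  0.   ,  2.788]), 'wrist_force': array([ 0.287,  0.067, -0.053]), 'wrist_torque': array([ 0.064, -0.032, -0.034]), 'grasp_force': np.float64(0.0), 'width': np.float64(0.085)}
top [[0.027, -0.987, 0.159, 0.462], [-0.998, -0.036, -0.056, -0.044], [0.061, -0.157, -0.986, 1.028], [0.0, 0.0, 0.0, 1.0]] [[421.0675989615784, 0.0, 280.8230323821545], [0.0, 421.0675989615784, 204.46199959056835], [0.0, 0.0, 1.0]]
tablet_stand 0.97 [272.4, 224.0, 355.7, 292.8] [ 0.498 -0.163  0.019] [ 0.428 -0.248  0.013] [ 0.577 -0.095  0.245]
stand_swivel 0.83 [288.5, 234.5, 354.4, 280.2] [ 0.5   -0.166  0.197] [ 0.453 -0.231  0.022] [ 0.549 -0.115  0.262]
stand_tilt 0.6 [282.2, 233.0, 355.6, 280.3] [ 0.498 -0.165  0.207] [ 0.457 -0.24   0.018]
[... 1659 characters left out ...]
4] [ 0.501 -0.173  0.208] [ 0.522 -0.15   0.26 ]
mug_a 0.96 [214.0, 231.6, 248.7, 277.3] [ 0.718 -0.018  0.059] [ 0.693 -0.072  0.008] [ 0.76  -0.005  0.088]
lemon 0.51 [307.5, 221.3, 323.6, 235.6] [ 0.581 -0.298  0.041] [ 0.561 -0.316  0.012] [ 0.601 -0.289  0.054]
salt_shaker 0.51 [340.6, 214.1, 352.0, 245.0] [ 0.477 -0.29   0.062] [ 0.467 -0.304  0.001] [ 0.495 -0.161  0.114]
garlic 0.52 [202.8, 269.5, 221.7, 278.4] [0.724 0.053 0.035] [0.709 0.036 0.024] [0.746 0.066 0.048]
teaspoon 0.47 [213.6, 236.1, 247.8, 276.9] [ 0.718 -0.018  0.059] [ 0.693 -0.072  0.008] [ 0.762 -0.005  0.088]
pepper_mill 0.61 [166.7, 237.5, 193.8, 298.8] [0.762 0.127 0.087] [0.749 0.103 0.031] [0.787 0.137 0.136]
```

```bash
python3 - <<'E'
from h import *
a=cv2.imread("pics/top0.png")[205:325,240:400]; b=cv2.imread("pics/side0.png")[145:295,270:395]
a=cv2.resize(a,(440,330),interpolation=cv2.INTER_CUBIC); b=cv2.resize(b,(350,420),interpolation=cv2.INTER_CUBIC)
c=np.zeros((420,790,3),np.uint8); c[:330,:440]=a; c[:,440:]=b; cv2.imwrite("pics/crop0.png",c)
for n in("top","side"):
    z=np.load(f"/tmp/{n}0.npz"); W=cloud(n,z["d"])
    near=(abs(W[...,0]-.5)<.14)&(abs(W[...,1]+.165)<.14)&(z["d"]>0)
    for lo,hi,s in((.010,.0185,"foot"),(.0195,.03,"tt"),(.195,.215,"bar"),(.225,.3,"tab"),(.252,.3,"tabtop")):
        m=near&(W[...,2]>lo)&(W[...,2]<hi)
        if s=="foot": m&=W[...,1]>-.27
        p=W[m][:,:2]
        if len(p)>5: print(n,s,len(p),np.round(np.median(W[m],0),3),[np.round(q,3) for q in cv2.minAreaRect(p.astype(np.float32)*1000)])
E
```

```text
top foot 2310 [ 0.486 -0.157  0.016] [array([ 478.314, -172.251]), array([169.885, 208.752]), np.float64(86.251)]
top tt 735 [ 0.519 -0.17   0.026] [array([ 506.007, -195.341]), array([160.546, 218.952]), np.float64(3.171)]
top bar 1052 [ 0.5   -0.17   0.208] [array([ 503.523, -173.682]), array([ 41.041, 146.763]), np.float64(23.53)]
top tab 156 [ 0.513 -0.166  0.262] [array([ 513.859, -169.052]), array([15.776, 30.245]), np.float64(23.195)]
top tabtop 134 [ 0.513 -0.168  0.262] [array([ 514.122, -169.068]), array([15.304, 30.001]), np.float64(23.133)]
side foot 1039 [ 0.483 -0.121  0.013] [array([ 501.504, -168.806]), array([170.537, 158.731]), np.float64(85.853)]
side tt 456 [ 0.501 -0.148  0.023] [array([ 519.972, -211.975]), array([130.065, 203.698]), np.float64(9.471)]
side bar 249 [ 0.495 -0.147  0.205] [array([ 502.052, -169.398]), array([ 39.816, 110.445]), np.float64(23.14)]
side tab 117 [ 0.51  -0.154  0.244] [array([ 511.973, -163.866]), array([15.959, 29.91 ]), np.float64(23.012)]
side tabtop 37 [ 0.512 -0.154  0.258] [array([ 513.7  , -163.345]), array([12.374, 29.518]), np.float64(23.012)]
```

View pics/crop0.png

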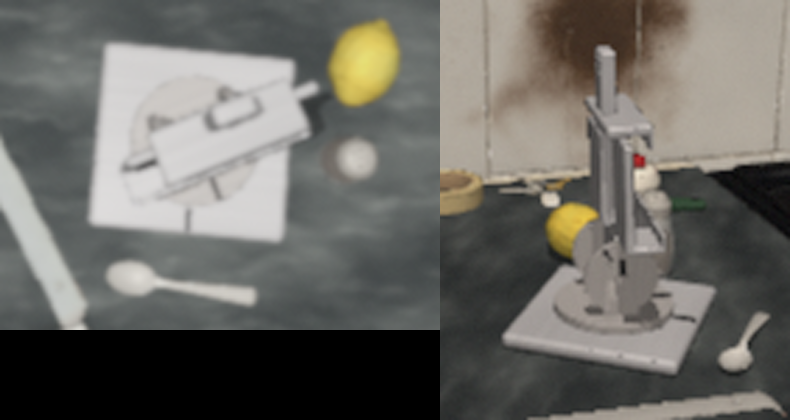

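View pics/top0.png

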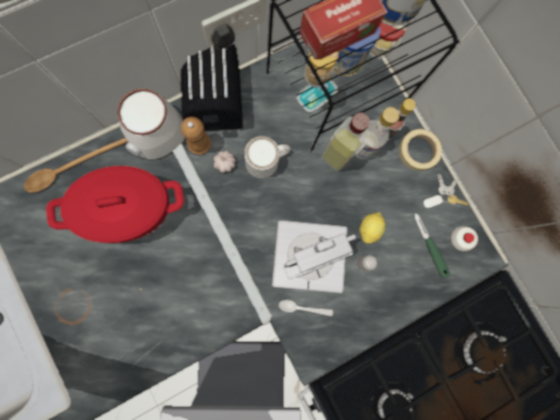

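The stand is yawed about +23° in the world and its foot about -4°, so the swivel is about +0.47 rad. The plate is almost upright. The tab is at about (0.513, -0.167), with its top at z = 0.262. The foot's rib points straight down in the top crop at (188, 220), and the turntable rib points down-right at (215, 190).

```bash
cat >> h.py <<'E'
def rows(pts,yaws,grip,p=None,y=None):
    """waypoint rows (one per row) -> tool-frame increments, tool pointing down"""
    o=observe(); p=np.array(o["tool_pos"] if p is None else p); y=np.degrees(o["tool_rot"][2]) if y is None else y
    for q,t in zip(pts,yaws):
        a=np.radians(y); d=np.array(q)-p
        tr=[d[0]*np.cos(a)+d[1]*np.sin(a), d[0]*np.sin(a)-d[1]*np.cos(a), -d[2]]
        tr=np.round(tr,4); tw=round(-(t-y),1)
        print('{"gripper":%g,"travel":%s,"twist":%g},'%(grip,tr.tolist(),tw))
        p=p+[tr[0]*np.cos(a)+tr[1]*np.sin(a), tr[0]*np.sin(a)-tr[1]*np.cos(a), -tr[2]]; y-=tw
E
python3 - <<'E'
from h import *
from scipy.interpolate import make_interp_spline
t=np.linspace(0,1,21)[1:]
k=np.array([[.225,.609,.252],[.33,.37,.32],[.44,.1,.335],[.513,-.1665,.335]])
s=make_interp_spline([0,.33,.66,1],k,k=2)
rows(s(t),159.7+t*(23.1-159.7),.085)
E
```

```text
{"gripper":0.085,"travel":[-0.0259, -0.0272, -0.0128],"twist":6.9},
{"gripper":0.085,"travel":[-0.0295, -0.0238, -0.0128],"twist":6.8},
{"gripper":0.085,"travel":[-0.0329, -0.0207, -0.0114],"twist":6.8},
{"gripper":0.085,"travel":[-0.0358, -0.0171, -0.01],"twist":6.8},
{"gripper":0.085,"travel":[-0.0385, -0.0131, -0.0087],"twist":6.9},
{"gripper":0.085,"travel":[-0.0406, -0.0087, -0.0073],"twist":6.8},
{"gripper":0.085,"travel":[-0.0423, -0.004, -0.0059],"twist":6.8},
{"gripper":0.085,"travel":[-0.0434, 0.0009, -0.0046],"twist":6.9},
{"gripper":0.085,"travel":[-0.0439, 0.0062, -0.0032],"twist":6.8},
{"gripper":0.085,"travel":[-0.0437, 0.0115, -0.0019],"twist":6.8},
{"gripper":0.085,"travel":[-0.0421, 0.0161, -0.0012],"twist":6.9},
{"gripper":0.085,"travel":[-0.0396, 0.02, -0.001],"twist":6.8},
{"gripper":0.085,"travel":[-0.0367, 0.0234, -0.0008],"twist":6.8},
{"gripper":0.085,"travel":[-0.0337, 0.0264, -0.0006],"twist":6.8},
{"gripper":0.085,"travel":[-0.0304, 0.0292, -0.0004],"twist":6.9},
{"gripper":0.085,"travel":[-0.0269, 0.0314, -0.0002],"twist":6.8},
{"gripper":0.085,"travel":[-0.0234, 0.0334, -0.0],"twist":6.8},
{"gripper":0.085,"travel":[-0.0197, 0.0348, 0.0001],"twist":6.9},
{"gripper":0.085,"travel":[-0.0159, 0.036, 0.0004],"twist":6.8},
{"gripper":0.085,"travel":[-0.0123, 0.0368, 0.0006],"twist":6.8},
```

Emit:
drive_tool(increments=[{"gripper": 0.085, "travel": [-0.026, -0.027, -0.013], "twist": 6.9}, {"gripper": 0.085, "travel": [-0.0295, -0.024, -0.013], "twist": 6.8}, {"gripper": 0.085, "travel": [-0.033, -0.021, -0.0115], "twist": 6.8}, {"gripper": 0.085, "travel": [-0.036, -0.017, -0.01], "twist": 6.8}, {"gripper": 0.085, "travel": [-0.0385, -0.013, -0.0087], "twist": 6.9}, {"gripper": 0.085, "travel": [-0.0406, -0.0087, -0.0073], "twist": 6.8}, {"gripper": 0.085, "travel": [-0.0423, -0.004, -0.006], "twist": 6.8}, {"gripper": 0.085, "travel": [-0.0434, 0.001, -0.0046], "twist": 6.9}, {"gripper": 0.085, "travel": [-0.044, 0.006, -0.003], "twist": 6.8}, {"gripper": 0.085, "travel": [-0.0437, 0.0115, -0.002], "twist": 6.8}])

```text
clock: 2.2
tool_pos: [0.3895, 0.23, 0.333]
tool_rot: [3.141, -0.001, 1.591]
wrist_force: [0.6, 0.4, -0.1]
width: 0.085
grasp_force: 0.0
```

Emit:
drive_tool(increments=[{"gripper": 0.085, "travel": [-0.042, 0.016, -0.001], "twist": 6.9}, {"gripper": 0.085, "travel": [-0.0396, 0.02, -0.001], "twist": 6.8}, {"gripper": 0.085, "travel": [-0.0367, 0.0234, -0.001], "twist": 6.8}, {"gripper": 0.085, "travel": [-0.0337, 0.0264, -0.0005], "twist": 6.8}, {"gripper": 0.085, "travel": [-0.0304, 0.029, -0.0005], "twist": 6.9}, {"gripper": 0.085, "travel": [-0.027, 0.0314, 0], "twist": 6.8}, {"gripper": 0.085, "travel": [-0.0234, 0.0334, 0], "twist": 6.8}, {"gripper": 0.085, "travel": [-0.02, 0.035, 0], "twist": 6.9}, {"gripper": 0.085, "travel": [-0.016, 0.036, 0], "twist": 6.8}, {"gripper": 0.085, "travel": [-0.012, 0.037, 0], "twist": 6.8}])

```text
clock: 3.2
tool_pos: [0.5133, -0.1688, 0.3367]
tool_rot: [3.141, -0.001, 0.399]
wrist_force: [0.1, -0.2, 0.4]
width: 0.0854
grasp_force: 0.0
```

```bash
python3 - <<'E'
from h import *
o=observe(); print(np.round(o["tool_pos"],4),np.round(o["qpos"],2))
im,d=grab_frame("side"); W=cloud("side",d); np.savez("/tmp/side1.npz",im=im,d=d)
near=(abs(W[...,0]-.513)<.1)&(abs(W[...,1]+.165)<.12)&(d>0)
for lo,hi,s in((.225,.275,"tab"),(.30,.335,"fingers"),(.31,.345,"f2")):
    m=near&(W[...,2]>lo)&(W[...,2]<hi); print(s,m.sum(),[np.round(q,1) for q in cv2.minAreaRect(W[m][:,:2].astype(np.float32)*1000)])
cv2.imwrite("pics/s1.png",cv2.resize(im[60:260,250:420,::-1],(510,600),interpolation=cv2.INTER_CUBIC))
print(np.round(W[near&(W[...,2]>.25)][:,2].min(),3), nose_length)
E
```

```text
[ 0.5133 -0.1688  0.3367] [-0.43  0.24  0.82  1.82 -0.19  1.17 -0.72]
tab 114 [array([ 512.6, -163.5]), array([15.7, 30. ]), np.float64(28.4)]
fingers 65 [array([ 512.1, -162.8]), array([ 20.9, 107.5]), np.float64(22.7)]
f2 142 [array([ 512. , -162.4]), array([ 21. , 108.3]), np.float64(22.9)]
0.25 0.022
```

View pics/s1.png

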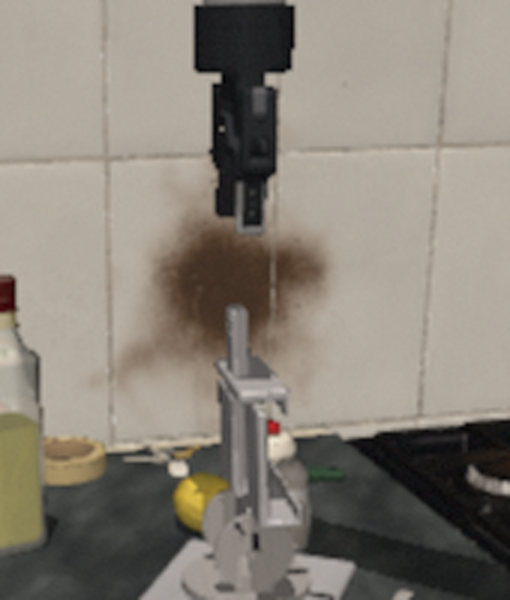

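The image shows the open fingers centred above the tab. The side camera reads about 6 mm too high in y when checked against the known TCP, and the top camera agrees with the TCP. With that correction the hinge is at about (0.5027, -0.1743), and the tool is already over the tab. Next I descend and grip.

Emit:
drive_tool(increments=[{"gripper": 0.085, "travel": [0, 0.001, 0.03], "twist": 0}, {"gripper": 0.085, "travel": [0, 0, 0.03], "twist": -0.2}, {"gripper": 0.085, "travel": [0, 0, 0.03], "twist": 0}, {"gripper": 0.02, "travel": [0, 0, 0], "twist": 0}, {"gripper": 0.02, "travel": [0, 0, 0], "twist": 0}, {"gripper": 0.02, "travel": [0, 0, 0], "twist": 0}, {"gripper": 0.02, "travel": [0, 0, 0], "twist": 0}, {"gripper": 0.02, "travel": [0, 0, 0], "twist": 0}])

```text
clock: 4.05
tool_pos: [0.5144, -0.1684, 0.2482]
tool_rot: [3.14, -0.003, 0.407]
wrist_force: [-0.4, -0.1, 5.9]
width: 0.029
grasp_force: 58.8
```

```bash
python3 - <<'E'
from h import *
h=np.array([.5027,-.1743]); o=observe(); y0=np.degrees(o["tool_rot"][2]); p=o["tool_pos"]; d=p[:2]-h
Y=np.linspace(y0,-4,9)[1:]
def R(a): a=np.radians(a); return np.array([[np.cos(a),-np.sin(a)],[np.sin(a),np.cos(a)]])
rows([[*(h+R(y-y0)@d),p[2]] for y in Y],Y,.02)
E
```

```text
{"gripper":0.02,"travel":[0.0, 0.0008, -0.0],"twist":3.4},
{"gripper":0.02,"travel":[0.0, 0.0008, -0.0],"twist":3.4},
{"gripper":0.02,"travel":[0.0001, 0.0007, -0.0],"twist":3.5},
{"gripper":0.02,"travel":[-0.0, 0.0008, -0.0],"twist":3.4},
{"gripper":0.02,"travel":[0.0, 0.0008, -0.0],"twist":3.4},
{"gripper":0.02,"travel":[0.0, 0.0008, -0.0],"twist":3.4},
{"gripper":0.02,"travel":[0.0001, 0.0008, -0.0],"twist":3.4},
{"gripper":0.02,"travel":[-0.0, 0.0008, -0.0],"twist":3.4},
```

Emit:
drive_tool(increments=[{"gripper": 0.02, "travel": [0, 0.0008, 0], "twist": 3.4}, {"gripper": 0.02, "travel": [0, 0.0008, 0], "twist": 3.4}, {"gripper": 0.02, "travel": [0, 0.0008, 0], "twist": 3.4}, {"gripper": 0.02, "travel": [0, 0.0008, 0], "twist": 3.4}, {"gripper": 0.02, "travel": [0, 0.0008, 0], "twist": 3.4}, {"gripper": 0.02, "travel": [0, 0.0008, 0], "twist": 3.4}, {"gripper": 0.02, "travel": [0, 0.0008, 0], "twist": 3.4}, {"gripper": 0.02, "travel": [0, 0.0008, 0], "twist": 3.5}, {"gripper": 0.02, "travel": [0, 0, 0], "twist": 0}])

```text
clock: 4.95
tool_pos: [0.5155, -0.1745, 0.2481]
tool_rot: [-3.141, -0.002, -0.07]
wrist_force: [-2.1, 2.0, 7.9]
width: 0.0293
grasp_force: 59.3
```

```bash
python3 - <<'E'
from h import *
o=observe(); print(np.round(o["tool_pos"],4),o["tool_rot"],o["wrist_force"],o["wrist_torque"])
for n in ("side","top"):
    im,d=grab_frame(n); W=cloud(n,d)
    near=(abs(W[...,0]-.51)<.09)&(abs(W[...,1]+.17)<.09)&(d>0)
    m=near&(W[...,2]>.199)&(W[...,2]<.215)
    print(n,m.sum(),np.round(np.median(W[m],0),3),[np.round(q,1) for q in cv2.minAreaRect(W[m][:,:2].astype(np.float32)*1000)])
    cv2.imwrite(f"/tmp/{n}2.png",im[...,::-1])
a=cv2.imread("/tmp/top2.png")[205:325,240:400]; b=cv2.imread("/tmp/side2.png")[145:295,270:395]
c=np.zeros((420,790,3),np.uint8); c[:330,:440]=cv2.resize(a,(440,330),interpolation=2); c[:,440:]=cv2.resize(b,(350,420),interpolation=2); cv2.imwrite("pics/crop2.png",c)
E
```

```text
[ 0.5155 -0.1745  0.2481] [-3.14110449e+00 -2.34470516e-03 -7.00351562e-02] [-2.07448412  2.0110261   7.93363551] [ 0.0521439   0.48758557 -0.18734142]
side 242 [ 0.499 -0.155  0.206] [array([ 502.3, -167.3]), array([107.6,  40. ]), np.float64(86.7)]
top 175 [ 0.5   -0.13   0.208] [array([ 500.2, -124.7]), array([48.7, 29.5]), np.float64(87.8)]
```

View pics/crop2.png

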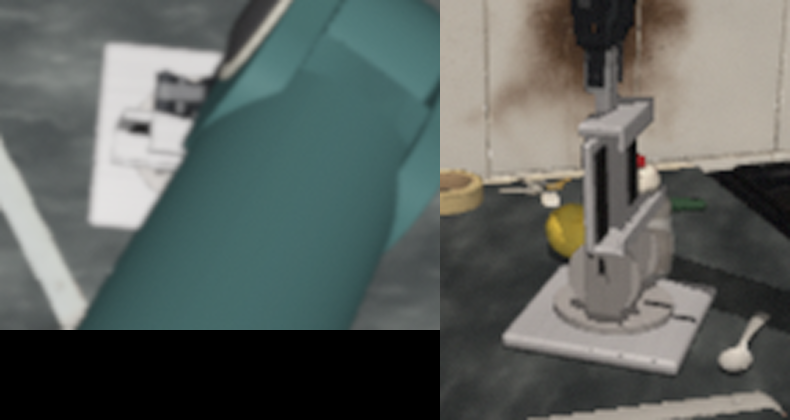

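The ribs now line up (side crop, about (650, 300) and (680, 317)), and the bar's yaw is about -3.3° against -4° for the foot. Next is the tilt arc about the hinge.

Emit:
drive_tool(increments=[{"gripper": 0.02, "travel": [0.0087, 0, 0.0008], "twist": 0}, {"gripper": 0.02, "travel": [0.0086, 0, 0.0012], "twist": 0}, {"gripper": 0.02, "travel": [0.0086, 0, 0.0016], "twist": 0}, {"gripper": 0.02, "travel": [0.0085, 0, 0.002], "twist": 0}, {"gripper": 0.02, "travel": [0.0084, 0, 0.0024], "twist": 0}])

```text
clock: 5.55
tool_pos: [0.5573, -0.1773, 0.2397]
tool_rot: [-3.14, 0.001, -0.069]
wrist_force: [-5.7, 1.4, 7.9]
width: 0.0293
grasp_force: 60.7
```

Emit:
drive_tool(increments=[{"gripper": 0.02, "travel": [0.0082, 0, 0.0028], "twist": 0}, {"gripper": 0.02, "travel": [0.0081, 0, 0.0032], "twist": 0}, {"gripper": 0.02, "travel": [0.008, 0, 0.0036], "twist": 0}, {"gripper": 0.02, "travel": [0.0078, 0, 0.004], "twist": 0}, {"gripper": 0.02, "travel": [0.0076, 0, 0.0044], "twist": 0}, {"gripper": 0.02, "travel": [0, 0, 0], "twist": 0}, {"gripper": 0.02, "travel": [0, 0, 0], "twist": 0}, {"gripper": 0.02, "travel": [0, 0, 0], "twist": 0}])

```text
clock: 6.35
tool_pos: [0.5979, -0.1801, 0.2213]
tool_rot: [3.141, -0.002, -0.069]
wrist_force: [4.1, -0.3, 2.6]
width: 0.0294
grasp_force: 60.9
```

```bash
cat > m.py <<'E'
from h import *
import sys
o=observe(); print(np.round(o["tool_pos"],4),o["tool_rot"],np.round(o["wrist_force"],1),np.round(o["wrist_torque"],2))
h=np.array([.5027,-.1743,.062]); a=np.radians(-4); ax=np.array([np.cos(a),np.sin(a),0])
im,d=grab_frame("side"); W=cloud("side",d)+[.0012,-.006,0]
X=(W-h)@ax; Z=W[...,2]-.062; Yp=(W-h)@np.array([-np.sin(a),np.cos(a),0])
t=.524; s=X*np.sin(t)+Z*np.cos(t); v=X*np.cos(t)-Z*np.sin(t)
near=(abs(Yp)<.085)&(abs(v)<.06)&(d>0)
for lo,hi in((.03,.125),(.128,.15),(.15,.20)):
    m=near&(s>lo)&(s<hi)&(Z>.0)&(im.max(-1)>60)
    if m.sum()>8: print(lo,m.sum(),np.round(np.percentile(s[m],[2,50,98]),4),"v",np.round(np.percentile(v[m],[2,50,98]),4))
cv2.imwrite(sys.argv[1],cv2.resize(im[145:295,250:395,::-1],(580,600),interpolation=2))
E
python3 m.py pics/s3.png
```

```text
[ 0.5979 -0.1801  0.2213] [ 3.14140167e+00 -2.36359082e-03 -6.87885212e-02] [ 4.1 -0.3  2.6] [ 0.06 -0.09 -0.01]
0.03 767 [0.0377 0.0679 0.124 ] v [-0.0306 -0.004   0.0017]
0.128 263 [0.1283 0.1386 0.1483] v [-0.0275 -0.0195  0.0087]
0.15 183 [0.1512 0.1713 0.1959] v [-0.0111 -0.0032  0.0185]
```

View pics/s3.png

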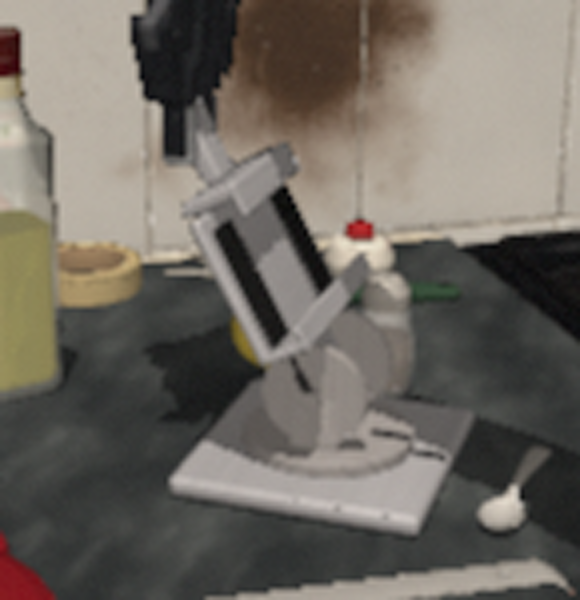

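The plate leans about 30°, the jaw is shut, and the ribs stay in line (about (385, 430) and (430, 450)). The kinematics give 30.1°. Next I pull 40 mm along the plate.

Emit:
drive_tool(increments=[{"gripper": 0.02, "travel": [0.0025, 0, -0.0043], "twist": 0}, {"gripper": 0.02, "travel": [0.0025, 0, -0.0043], "twist": 0}, {"gripper": 0.02, "travel": [0.0025, 0, -0.0043], "twist": 0}, {"gripper": 0.02, "travel": [0.0025, 0, -0.0044], "twist": 0}, {"gripper": 0.02, "travel": [0.0025, 0, -0.0043], "twist": 0}, {"gripper": 0.02, "travel": [0.0025, 0, -0.0043], "twist": 0}, {"gripper": 0.02, "travel": [0.0025, 0, -0.0043], "twist": 0}, {"gripper": 0.02, "travel": [0.0025, 0, -0.0044], "twist": 0}, {"gripper": 0.02, "travel": [0, 0, 0], "twist": 0}, {"gripper": 0.02, "travel": [0, 0, 0], "twist": 0}])

```text
clock: 7.4
tool_pos: [0.6162, -0.1814, 0.2549]
tool_rot: [-3.141, 0.002, -0.07]
wrist_force: [-3.9, 0.9, -5.0]
width: 0.0294
grasp_force: 60.1
```

```bash
sed -i 's/(.15,.20)/(.15,.20),(.165,.2)/' m.py; python3 m.py pics/s4.png
```

```text
[ 0.6162 -0.1814  0.2549] [-3.14101332e+00  2.25384510e-03 -6.95364442e-02] [-3.9  0.9 -5. ] [-0.02  1.07  0.09]
0.03 782 [0.0374 0.0691 0.1235] v [-0.0306 -0.0043  0.0018]
0.128 139 [0.1283 0.1335 0.1492] v [-0.0056  0.0039  0.01  ]
0.15 371 [0.1521 0.1748 0.1977] v [-0.0286 -0.0146  0.0082]
0.165 285 [0.1655 0.1779 0.1983] v [-0.0286 -0.018   0.0076]
```

View pics/s4.png

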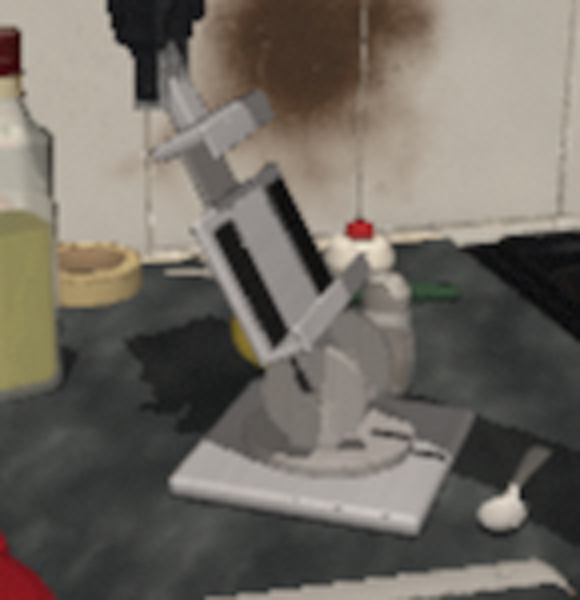

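The crossbar stands out by about 38–39 mm: the TCP moved 38.3 mm and the depth shift gives 39 mm. I add a small correction and then re-measure.

Emit:
drive_tool(increments=[{"gripper": 0.02, "travel": [0.0007, 0, -0.0012], "twist": 0}, {"gripper": 0.02, "travel": [0, 0, 0], "twist": 0}, {"gripper": 0.02, "travel": [0, 0, 0], "twist": 0}, {"gripper": 0.02, "travel": [0, 0, 0], "twist": 0}])

```text
clock: 7.85
tool_pos: [0.6168, -0.1815, 0.2559]
tool_rot: [-3.141, 0.002, -0.07]
wrist_force: [-5.2, 0.6, -4.8]
width: 0.0293
grasp_force: 60.0
```

```bash
cat >> m.py <<'E'
m=near&(v<-.012)&(v>-.035)&(s>.1)&(s<.25)
print("bar",m.sum(),np.round(np.percentile(s[m],[5,25,50,75,95]),4))
z=np.load("/tmp/side1.npz")
n0={}
for t in("mug_a","lemon","salt_shaker","garlic","teaspoon","pepper_mill"):
    r=trace("side",t)
    if r: print(t,round(r[0]["conf"],2),np.round(r[0]["extent"],0))
E
python3 m.py /tmp/s5.png; python3 -c "
from h import *;print(observe()['clock'],observe()['joint_vel'].round(3),observe()['grasp_force'])"
```

```text
[ 0.6168 -0.1815  0.2559] [-3.14102064e+00  2.40520510e-03 -6.96374954e-02] [-5.2  0.6 -4.8] [0.04 1.26 0.11]
0.03 779 [0.0376 0.0689 0.1233] v [-0.0306 -0.0043  0.0017]
0.128 138 [0.1283 0.1335 0.1492] v [-0.0058  0.0037  0.01  ]
0.15 367 [0.152  0.1756 0.1978] v [-0.029  -0.0145  0.0087]
0.165 287 [0.1657 0.1787 0.1983] v [-0.0291 -0.0204  0.0077]
bar 290 [0.1635 0.1712 0.1796 0.2396 0.2479]
mug_a 0.67 [213. 232. 249. 278.]
salt_shaker 0.83 [340. 214. 351. 245.]
garlic 0.57 [204. 270. 221. 283.]
teaspoon 0.55 [368. 256. 388. 278.]
8.2 [-0.001  0.001  0.001  0.     0.001 -0.001 -0.   ] 59.9731171131134
```

```bash
python3 -c "
from station import *;print(job_done())"
```

```text
the job is handed in; nothing more can be done
None
```

The job is handed in with the stand square to its foot and leaning about 30° back, and the gripper holding the jaw about 40 mm out by its tab. I checked angle and pull by arm position and depth rather than the stem line, which was too coarse to see. The mug, salt shaker and garlic had not moved in the last picture, the spoon looked untouched, and the lemon and pepper mill were not picked up in that check.

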